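# Unlock the goldsmith's strongbox

## Robot

A 6-joint arm with a two-finger parallel gripper is mounted at the origin on the work surface. World frame = base frame: x ahead of the robot, y to its left, z up, the work surface at z = 0. Lengths are in m, angles in rad, forces in N, time in s.
With the tool pointing down it reaches from about 0.325 to 0.775 m from the base axis. Payload 5.5 kg.
Tool frame: the origin (TCP) lies midway between the tips of the shut fingers; the grasp point (between the pads) lies 19 mm behind it; z points along the fingers, y is the line along which they close (so a half turn about z gives the same grasp; the last joint's range is limited). The gripper opens to 85 mm and grips with 20 to 120 N. Pads are 22 mm wide; open, the fingers measure 114 mm over their backs; the gripper's body (76 mm by 85 mm) begins 54 mm behind the grasp point. The pads swing forward as they close: fully open they stand 13 mm farther back than shut.
Start: joints at [1.18, 0.091, 1.231, -0, 1.82, -0.057], TCP at [0.197, 0.567, 0.231] pointing down, gripper open.
Joint ranges: [-2.87, 2.87], [-0.86, 2.18], [0.17, 2.46], [-1.51, 4.65], [0.06, 2.69], [-2.65, 2.65]. Speed limits (rad/s): [2.57, 2.57, 3.01, 3.14, 3.14, 3.14].

## Interface

Orientations are given as a unit quaternion [w, x, y, z].
In Python, from bench import * gives the robot as it stands. Calls block until the motion is done:
- goto(position, orientation): joint-space move of the TCP to a pose.
- movel(position, orientation=None, velocity=0.15, until_force=None): straight line of the TCP; orientation=None keeps the orientation; velocity is the mean speed in m/s. With until_force (N) it stops when the force on the tool has changed by that much, and returns True; else False.
- set_joints(angles): joint-space move.
- gripper_to(opening, f_grip=None): finger opening in m; f_grip is the grip in N (None keeps the last); returns when the fingers have stopped.
- hold(seconds).
- ik(position, orientation): joint angles nearest the present ones, or None.
- get_state(): the state.
- capture(name): name is "side" or "top" or "wrist"; returns (picture, depth): 400x640x3 uint8, blue, green, red; 400x640 float32, m along the optical axis (not along the pixel's ray), 0 where there is no reading.
- camera_model(name): a dict with "fx", "fy", "cx", "cy" (pixels), "distortion" ([k1, k2, p1, p2, k3] as OpenCV has them; the pictures are not rectified), "pose" (4x4, takes a point from camera to world coordinates). Camera axes: x right, y down, z forward; pixel columns grow to the right and rows downward; lengths in m; the calibration is good to about 2 mm. A picture is of the moment at which its call begins: read the wrist's pose just before it. camera_model takes no time and is no camera call; for the wrist camera it gives the pose at the moment of the call.
A pose or a line that the arm cannot do raises IKError and nothing moves.
- hand_in(): hands the job in; it is judged then, once.
Trained networks look in the newest picture that a camera, given by its name, has taken for a name from the list of things; names that differ only in an ending like _2 or _b are one class to them, and where a whole thing is asked for, a point or a joint stands for the part that bears it (a point fixed in the world has none). Each returns a list of dicts, best first, with "score" (0 to 1); they miss things now and then, are a little off and sometimes report something else, mostly with a low value. They report only what shows in the picture. A call takes as long as a camera call. They do not tell look-alikes from the thing itself.
- spot_in(camera, thing): "centre" ([x, y, z] in m, in the coordinates of the camera as it stood for that picture, good to about 4 mm: the middle of the surface that is visible of it).
- landmark_of(camera, thing): "centre" ([x, y, z] in m, in the coordinates of the camera as it stood for that picture, good to about 4 mm: a listed point, or the origin of a listed thing).
The state is a dict: "clock": time; "q": joint angles; "joint_velocities": joint speeds; "effort": joint torques, N m; "ee_pos": TCP position; "eef_rot": TCP orientation; "wrist_force": force on the tool from outside, world axes, zero at the start; "wrist_torque": the same for the moment, N m; "gripper_width": finger opening in m; "grip_force": force on a finger pad.
Only numpy, scipy, OpenCV 4.12 (cv2) and the standard library are available. Lean on these libraries where they do the work, as an engineer would, in place of code of your own. Each camera call takes 0.05 s, during which the arm holds its last target. There are 200 camera calls.

## Task

Take the key with the straight bar handle out of the wooden key stand, push its flat blade fully home in the slot in the top of the strongbox, and then turn it clockwise (seen from above) about a quarter turn to draw the hidden bolt. Let go and leave the key standing in the lock; leave the round-knobbed key in its place in the stand.

Things in the scene. Friction and masses are not known exactly. Their poses are not given: they have to be found in the camera images.
- key_grip (a point): Centre of the bar handle of the steel key standing in a wooden stand. z up; y along bar and blade width. Bar 14 (x) x 50 (y) x 22 mm high. Below: shank 12 mm thick; shoulder 40 mm across, its underside 49 mm below this point; then the blade, 8 (x) x 28 (y) mm, 34 mm long. Shoulder rests on the stand, blade in a 12 x 32 mm hole: lift straight up 45 mm. 160 g. Fits the lock either way round.
- spare_grip (a point): Centre of the handle of the other steel key, for another lock: same height, but a round knob 34 mm across, 22 mm high, and a round pin below. It stands 100 mm from the first key, along y, in the same fixed wooden stand (64 x 180 mm, 42 mm high).
- lock_mouth (a point): Centre of the slot in the brass lock plug, in its face, 94 mm above the bench, in the top of a fixed grey steel strongbox 200 x 160 x 92 mm. z up, the turning axis; y along the slot (turns with the plug). Slot 18 (x) x 38 (y) mm, deeper than the blade: fully home, the key's shoulder rests on the plug. A steel ring round the plug, 56 mm inside, 76 mm outside, stands 2 mm above it.
- bolt (a joint): Hidden bolt in the strongbox, drawn back by the plug, in m: 0 locked (start), 0.020 per rad of clockwise turn seen from above, unlocked from 0.018. The blade has play: it turns up to 0.4 rad in the slot before it takes the plug along. Plug turns up to 1.7 rad, friction 0.08 N m, and stays where it is left.
There are look-alikes about, which are no part of the job. Leave any blue or yellow look-alike of the part that bears key_grip alone.

How it is judged:
By the outcome, as a careful person would: the job done as asked, in the order asked, and still so for the second after the job is handed in, with the robot touching nothing.
It also fails if it takes over 48 s, if anything falls off the work surface, if the arm or the gripper's body presses on something with over 40 N, if the wrist force passes 120 N, or if a joint passes its speed limit or range.

## Working session

There is one attempt and no reset: what is moved stays moved. The work goes in short steps, each a Python script; the robot and the scene stay as the last script left them, time stands still between calls to the robot, and variables do not carry over. Pictures are saved under pics/ and viewed, at most 10 in all, crops included, and the job is handed in when it is done.

```bash
mkdir -p pics
cat > h.py <<'E'
from bench import *
import numpy as np, cv2
def w(cam,c,P=None):
    P=np.array(camera_model(cam)["pose"]) if P is None else P
    return (P@np.r_[c,1])[:3]
def px(cam,c):
    m=camera_model(cam);K=np.array([[m['fx'],0,m['cx']],[0,m['fy'],m['cy']],[0,0,1]])
    return cv2.projectPoints(np.array([c],float),np.zeros(3),np.zeros(3),K,np.array(m['distortion']))[0].ravel().round()
def cloud(cam,d):
    m=camera_model(cam);K=np.array([[m['fx'],0,m['cx']],[0,m['fy'],m['cy']],[0,0,1]])
    v,u=np.mgrid[:d.shape[0],:d.shape[1]]
    n=cv2.undistortPoints(np.stack([u.ravel(),v.ravel()],1).astype(np.float64)[:,None],K,np.array(m['distortion'])).reshape(d.shape+(2,))
    p=np.dstack([n[...,0]*d,n[...,1]*d,d]);P=np.array(m['pose'])
    W=p@P[:3,:3].T+P[:3,3];W[d==0]=np.nan
    return W
E
python3 - <<'E'
from h import *
for c in ["top","side"]:
    im,d=capture(c);cv2.imwrite(f"pics/{c}0.png",im)
    for t in ["key_grip","spare_grip","lock_mouth"]:
        for r in landmark_of(c,t): print(c,t,round(r["score"],2),w(c,r["centre"]).round(3),px(c,r["centre"]))
s=get_state();print(s["clock"],s["ee_pos"],s["eef_rot"])
E
```

```text
top key_grip 0.87 [0.647 0.168 0.079] [243. 136.]
top key_grip 0.86 [0.553 0.201 0.089] [223. 184.]
top key_grip 0.79 [0.443 0.202 0.081] [221. 243.]
top key_grip 0.42 [ 0.516 -0.227  0.096] [451. 208.]
top spare_grip 0.62 [0.543 0.301 0.091] [169. 188.]
top lock_mouth 0.71 [ 0.52  -0.227  0.095] [450. 206.]
side key_grip 0.73 [0.551 0.204 0.09 ] [290. 152.]
side key_grip 0.68 [0.443 0.202 0.082] [247. 167.]
side key_grip 0.62 [0.647 0.172 0.086] [333. 151.]
side spare_grip 0.73 [0.544 0.304 0.088] [274. 130.]
side lock_mouth 0.63 [ 0.515 -0.226  0.09 ] [361. 319.]
0.4 [0.19656502 0.56685214 0.23113398] [-3.85369080e-05  1.66118881e-01  9.86105724e-01 -1.26875545e-04]
```

View pics/top0.png

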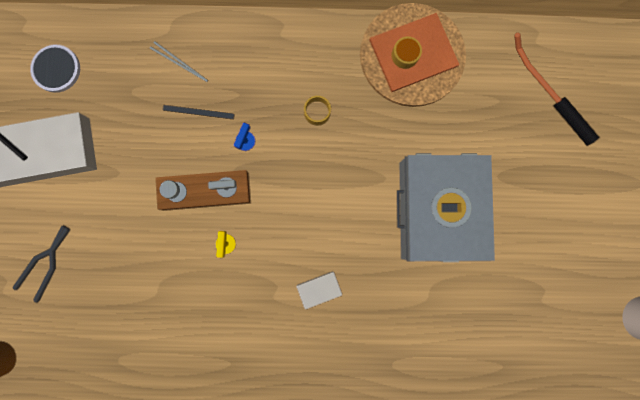

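View pics/side0.png

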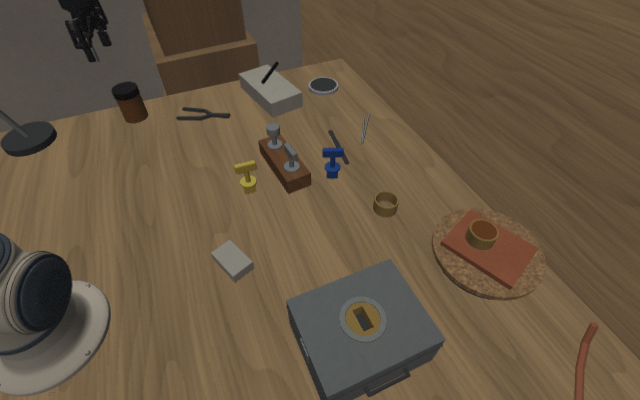

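Three things have the key's shape: blue at (243,136) and yellow at (221,243), both standing on the bench, and the steel one in the wooden stand at (223,184). Next to that one is the round-knobbed spare at (172,190). The steel one with the straight bar fits the description. The lock is at (451,207). I'll look from above with the wrist camera to confirm before reaching for it.

```bash
cat >> h.py <<'E'
from scipy.spatial.transform import Rotation as Ro
def Q(a):
    c,s=np.cos(a),np.sin(a)
    q=Ro.from_matrix(np.array([[-s,c,0],[c,s,0],[0,0,-1.]])).as_quat()
    return np.r_[q[3],q[:3]]
E
python3 - <<'E'
from h import *
for b in [0.085,0.085+np.pi,0.085-np.pi]:
    for n,p in [("key",[.552,.202,.2]),("lock",[.518,-.227,.2])]:
        for da in [0,-1.57,-1.8]:
            q=ik(p,Q(b+da)); print(n,round(b,2),da,None if q is None else np.round(q,2))
goto([.552-.0,.202,.24],Q(0.085))
s=get_state();print(s["clock"],s["q"])
im,d=capture("wrist");cv2.imwrite("pics/w1.png",im)
P=np.array(camera_model("wrist")["pose"]);print(P.round(3))
for t in ["key_grip","spare_grip"]:
    for r in landmark_of("wrist",t): print(t,round(r["score"],2),w("wrist",r["centre"]).round(3),px("wrist",r["centre"]))
W=cloud("wrist",d)
m=(W[...,2]>.095)&(W[...,2]<.112)&(np.hypot(W[...,0]-.552,W[...,1]-.202)<.05)
pts=W[m][:,:2].astype(np.float32);print(len(pts),W[m].mean(0),W[m][:,2].min(),cv2.minAreaRect(pts))
im2=im.copy();im2[m]=(0,0,255);cv2.imwrite("pics/w1.png",np.hstack([im[:, 120:520],im2[:,120:520]]))
E
```

```text
key 0.09 0 [ 0.29  0.05  1.32 -0.    1.76  0.21]
key 0.09 -1.57 [ 0.29  0.05  1.32 -0.    1.76  1.78]
key 0.09 -1.8 [ 0.29  0.05  1.32 -0.    1.76  2.01]
lock 0.09 0 [-0.47 -0.01  1.39 -0.    1.76 -0.56]
lock 0.09 -1.57 [-0.47 -0.01  1.39 -0.    1.76  1.01]
lock 0.09 -1.8 [-0.47 -0.01  1.39 -0.    1.76  1.24]
key 3.23 0 None
key 3.23 -1.57 [ 0.29  0.05  1.32 -0.    1.76 -1.36]
key 3.23 -1.8 [ 0.29  0.05  1.32 -0.    1.76 -1.13]
lock 3.23 0 [-0.47 -0.01  1.39 -0.    1.76  2.58]
lock 3.23 -1.57 [-0.47 -0.01  1.39 -0.    1.76 -2.13]
lock 3.23 -1.8 [-0.47 -0.01  1.39 -0.    1.76 -1.9 ]
key -3.06 0 None
key -3.06 -1.57 [ 0.29  0.05  1.32 -0.    1.76 -1.36]
key -3.06 -1.8 [ 0.29  0.05  1.32 -0.    1.76 -1.13]
lock -3.06 0 [-0.47 -0.01  1.39 -0.    1.76  2.58]
lock -3.06 -1.57 [-0.47 -0.01  1.39 -0.    1.76 -2.13]
lock -3.06 -1.8 [-0.47 -0.01  1.39 -0.    1.76 -1.9 ]
2.25 [2.94510975e-01 5.98716267e-02 1.24795641e+00 3.46426770e-04
 1.83373646e+00 2.07826933e-01]
[[ 0.996  0.083  0.023  0.546]
 [ 0.087 -0.957 -0.277  0.273]
 [-0.001  0.278 -0.961  0.384]
 [ 0.     0.     0.     1.   ]]
key_grip 0.69 [0.547 0.206 0.092] [313. 182.]
key_grip 0.67 [0.646 0.169 0.085] [413. 227.]
key_grip 0.63 [0.44  0.201 0.083] [197. 175.]
spare_grip 0.58 [0.541 0.302 0.094] [315.  67.]
879 [0.55148343 0.20489475 0.10245274] 0.09509633213765845 ((0.5515487790107727, 0.20364777743816376), (0.013860741630196571, 0.049992553889751434), 6.6566033363342285)
```

View pics/w1.png

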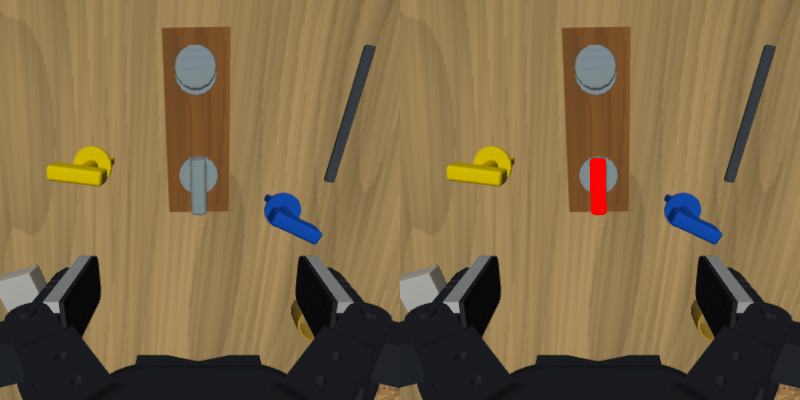

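In the wrist view the steel bar-handled key is in the stand at (320,182), and its mask measures 14 x 50 mm as specified. The round spare is at (315,67), blue is on the right and yellow on the left. I'll grasp the steel bar, lift it and look at the lock.

Run:
```python
from h import *
a=0.116;k=np.array([.5515,.2036])
gripper_to(0.06,60)
goto([*k,.15],Q(a))
print(movel([*k,.072],velocity=.1,until_force=8))
gripper_to(0.0,60)
s=get_state();print(s["clock"],s["gripper_width"],s["grip_force"],s["wrist_force"],s["ee_pos"])
if s["gripper_width"]>.009:
    movel([*k,.135],velocity=.1)
    movel([*k,.24],velocity=.2)
    s=get_state();print(s["gripper_width"],s["grip_force"],s["wrist_force"])
    goto([.517,-.227,.24],Q(a))
    im,d=capture("wrist");W=cloud("wrist",d);np.save("W.npy",W);np.save("im.npy",im)
    for r in landmark_of("wrist","lock_mouth"): print(round(r["score"],2),w("wrist",r["centre"]).round(4),px("wrist",r["centre"]))
    cv2.imwrite("pics/w2.png",im);print(get_state()["clock"])
    im,d=capture("side");cv2.imwrite("pics/s2.png",cv2.resize(im[150:400,200:480],None,fx=2,fy=2))
```

```text
False
4.6417 0.013244324332694554 59.20875012874603 [0.06534065 0.67658563 2.24485614] [0.55186782 0.20375223 0.07263891]
0.013241600656401991 58.649412989616394 [ 0.51007883 -0.62348978 -1.92487361]
0.73 [ 0.5175 -0.2303  0.0918] [317. 190.]
7.7917
```

View pics/w2.png

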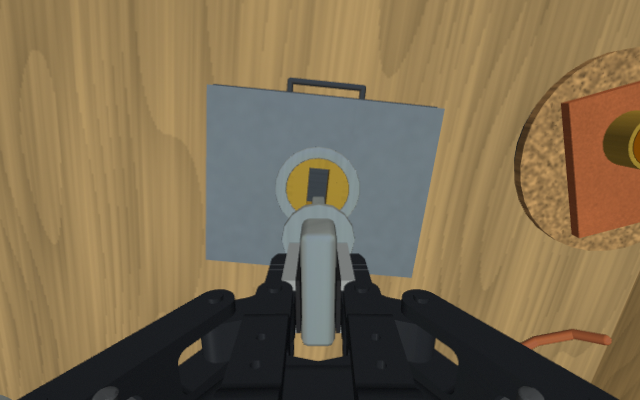

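View pics/s2.png

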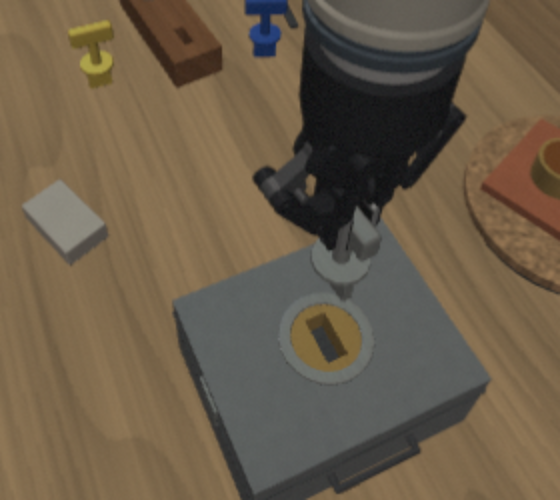

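The key is held upright. The slot shows at (318,183) in the wrist view, partly hidden by the blade tip. I'll measure the centre and yaw of the plug from the wrist view and the earlier top picture.

Run:
```python
from h import *
from scipy.optimize import least_squares
def onplane(cam,pix,z):
    m=camera_model(cam);K=np.array([[m['fx'],0,m['cx']],[0,m['fy'],m['cy']],[0,0,1]]);P=np.array(m['pose'])
    n=cv2.undistortPoints(np.array(pix,float).reshape(-1,1,2),K,np.array(m['distortion'])).reshape(-1,2)
    r=np.c_[n,np.ones(len(n))]@P[:3,:3].T
    return P[:2,3]+r[:,:2]*((z-P[2,3])/r[:,2:])
for cam,im in [("top",cv2.imread("pics/top0.png")),("wrist",np.load("im.npy"))]:
    hsv=cv2.cvtColor(im,cv2.COLOR_BGR2HSV)
    v,u=np.mgrid[:400,:640];W=onplane(cam,np.stack([u.ravel(),v.ravel()],1),.094).reshape(400,640,2)
    near=np.hypot(W[...,0]-.517,W[...,1]+.228)<.033
    br=(near&(hsv[...,1]>120)).astype(np.uint8)
    c=max(cv2.findContours(br,cv2.RETR_EXTERNAL,cv2.CHAIN_APPROX_NONE)[0],key=len)[:,0]
    p=onplane(cam,c,.094)
    f=least_squares(lambda x:np.hypot(p[:,0]-x[0],p[:,1]-x[1])-x[2],[.517,-.228,.028],loss="soft_l1",f_scale=.0005)
    print(cam,"circle",f.x.round(4),np.abs(f.fun).mean())
    in_=np.hypot(W[...,0]-f.x[0],W[...,1]-f.x[1])<.024
    sl=in_&(hsv[...,1]<110)&(hsv[...,2]<110)
    print("slot",sl.sum(),cv2.minAreaRect(W[sl].astype(np.float32)))
W=np.load("W.npy")
s=get_state();e=s["ee_pos"];print(e)
print("blade/shoulder", [ (lo,W[(W[...,2]>lo)&(W[...,2]<lo+.01)&(np.hypot(W[...,0]-e[0],W[...,1]-e[1])<.04)].mean(0).round(4)) for lo in (.165,.205,.21,.265)])
m=(W[...,2]>.262)&(W[...,2]<.28)&(np.hypot(W[...,0]-e[0],W[...,1]-e[1])<.03);print("bar",np.nanmedian(W[m],0),cv2.minAreaRect(W[m][:,:2].astype(np.float32)))
m=(W[...,2]>.2)&(W[...,2]<.225)&(np.hypot(W[...,0]-e[0],W[...,1]-e[1])<.025);print("shoulder",cv2.minAreaRect(W[m][:,:2].astype(np.float32)))
```

```text
top circle [ 0.5176 -0.2287  0.0265] 0.00040958437706922686
slot 121 ((0.5164698958396912, -0.22542111575603485), (0.013206460513174534, 0.028513086959719658), 1.111082911491394)
wrist circle [ 0.5166 -0.2258  0.0241] 0.005466054834030332
slot 597 ((0.5169127583503723, -0.22726279497146606), (0.017127281054854393, 0.034696780145168304), 1.941797137260437)
[ 0.51746004 -0.22597783  0.24002629]
blade/shoulder [(0.165, array([nan, nan, nan])), (0.205, array([ 0.5159, -0.216 ,  0.2143])), (0.21, array([ 0.5164, -0.2174,  0.2152])), (0.265, array([ 0.5171, -0.2226,  0.2699]))]
bar [ 0.51714865 -0.21977178  0.27020091] ((0.5175775289535522, -0.225856214761734), (0.03920595347881317, 0.04473771154880524), 45.8876953125)
shoulder ((0.51701819896698, -0.22004728019237518), (0.0393228754401207, 0.02759224735200405), 6.48548698425293)<stdin>:22: RuntimeWarning: Mean of empty slice.
  ret = um.true_divide(
```

Run:
```python
from h import *
a=0.03;L=[.5172,-.2287]
goto([*L,.185],Q(a))
hit=movel([*L,.130],velocity=.04,until_force=8);s=get_state();print(hit,s["ee_pos"],s["wrist_force"])
if not hit:
    hit=movel([*L,.119],velocity=.015,until_force=8);s=get_state();print(hit,s["ee_pos"],s["wrist_force"],s["wrist_torque"])
print(s["clock"],s["gripper_width"])
im,d=capture("side");cv2.imwrite("pics/s3.png",cv2.resize(im[200:400,260:460],None,fx=2.5,fy=2.5))
```

```text
False [ 0.51737109 -0.22879003  0.13040388] [-0.16935399  0.07347032 -1.65946717]
True [ 0.51735274 -0.22877319  0.12460357] [-0.95052395 -0.260973    4.44935979] [ 0.01753742  0.0521117  -0.03162996]
10.175 0.012831318435825767
```

View pics/s3.png

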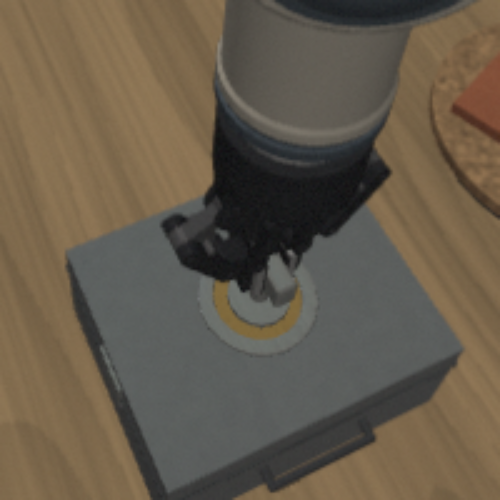

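The shoulder rests on the plug: contact came at TCP z = 0.1246, as predicted for fully home. Now I'll turn clockwise.

Run:
```python
from h import *
L=[.5173,-.2288,.1246]
for da in np.linspace(0,1.6,9)[1:]:
    goto(L,Q(.03-da));s=get_state()
    print(round(da,2),s["q"][5].round(2),s["wrist_force"].round(1),s["wrist_torque"].round(3),s["ee_pos"].round(4))
    if np.linalg.norm(s["wrist_force"])>50: break
print(s["clock"])
im,d=capture("side");cv2.imwrite("pics/s4.png",cv2.resize(im[200:400,260:460],None,fx=2.5,fy=2.5))
```

```text
0.2 -0.31 [-0.6  0.3  1.9] [ 0.013  0.012 -0.08 ] [ 0.5173 -0.2288  0.1246]
0.4 -0.11 [-0.4  0.8  1.6] [ 0.127  0.213 -0.021] [ 0.5172 -0.2288  0.1246]
0.6 0.09 [-1.7  0.6  1.8] [0.121 0.444 0.005] [ 0.5171 -0.2288  0.1246]
0.8 0.29 [-3.5  0.7  3.5] [0.228 0.574 0.002] [ 0.5171 -0.2287  0.1246]
1.0 0.49 [-4.2  2.5  3.1] [ 0.366  0.797 -0.046] [ 0.5171 -0.2287  0.1246]
1.2 0.69 [-4.8  3.2  4.1] [ 0.44   0.916 -0.047] [ 0.5171 -0.2287  0.1246]
1.4 0.89 [-5.2  2.2  4.9] [0.542 0.972 0.048] [ 0.517  -0.2287  0.1246]
1.6 1.09 [-4.9  2.2  4. ] [ 0.528  0.969 -0.008] [ 0.517  -0.2286  0.1246]
12.6917
```

View pics/s4.png

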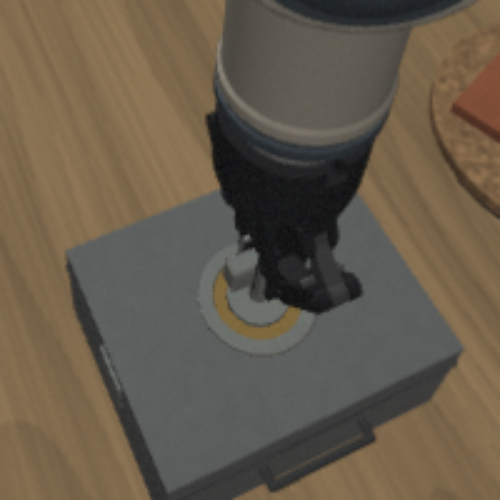

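Run:
```python
from h import *
gripper_to(0.06);hold(.2);s=get_state();print(s["wrist_force"].round(1))
e=s["ee_pos"];movel([e[0],e[1],.17],velocity=.06);movel([e[0],e[1],.29],velocity=.2)
im,d=capture("wrist");W=cloud("wrist",d)
m=(W[...,2]>.147)&(W[...,2]<.165)&(np.hypot(W[...,0]-.517,W[...,1]+.229)<.05)
print(m.sum(),np.nanmedian(W[m],0),W[m][:,2].std(),cv2.minAreaRect(W[m][:,:2].astype(np.float32)))
for cam in("side","wrist"):
    i,_=capture(cam)
    i=i[200:400,260:460] if cam=="side" else i[60:310,160:480]
    cv2.imwrite(f"pics/{cam}5.png",cv2.resize(i,None,fx=2.3,fy=2.3))
s=get_state();print(s["clock"],s["wrist_force"].round(1),s["gripper_width"])
```

```text
[1.2 0.2 0.6]
911 [ 0.51900606 -0.22824368  0.1541329 ] 0.0011460569960690492 ((0.5173046588897705, -0.2282872349023819), (0.04933842271566391, 0.013785798102617264), 0.3032034635543823)
15.2583 [-0.2 -0.4 -0.4] 0.05989086529575349
```

View pics/side5.png

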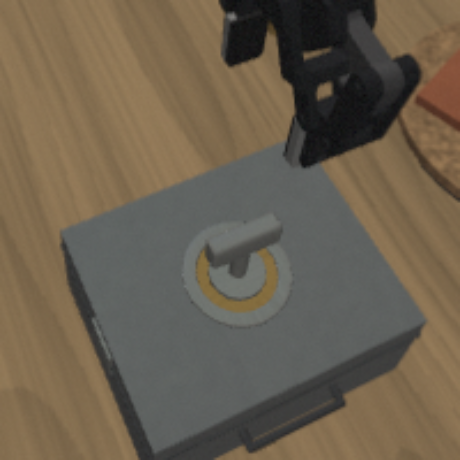

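View pics/wrist5.png

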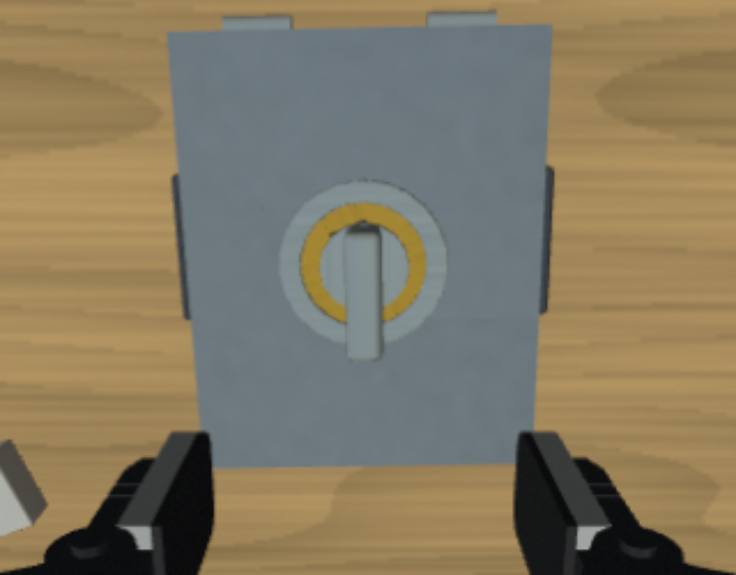

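The key stands upright and fully home, with its top at z = 0.154. The bar has turned about 1.57 rad, so the plug has turned at least 1.17 rad, more than the 0.9 rad needed. The gripper is clear.

```bash
python3 -c "
from bench import *
print(hand_in())"
```

```text
the job is handed in; nothing more can be done
None
```

I handed the job in at about 15 s: the steel bar-handled key is fully home in the lock and turned clockwise about a quarter turn, which puts the bolt past its unlock point by calculation (it can't be seen), and it is left standing there with the gripper clear; the round-knobbed key was not touched.

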